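# Load a slide tray past the scanner's spring gate

### The arm

A 6-joint arm with a two-finger parallel gripper is mounted at the origin on a cart in front of the work surface, level with it; the furniture and walls round the work are solid. World frame = base frame: x ahead of the robot, y to its left, z up, the work surface at z = 0. Lengths are in m, angles in rad, forces in N, time in s.
With the tool pointing down it reaches from about 0.35 to 0.975 m from the base axis. Payload 4.9 kg.
Tool frame: the origin (TCP) lies on the mounting face of the last link; the fingertips stand 173 mm ahead of it and the grasp point (between the pads) lies 155 mm ahead of it; x points along the fingers, z is the direction in which the jaws open and shut, and the axes are right-handed (so a half turn about x gives the same grasp; the last joint's range is limited). The gripper opens to 85 mm and grips with 20 to 120 N. Pads are 22 mm wide; open, the fingers measure 114 mm over their backs; the gripper's body (76 mm by 85 mm) begins 54 mm behind the grasp point. The pads swing forward as they close: fully open they stand 13 mm farther back than shut.
Start: joints at [1.195, 0.053, 1.613, -0, 1.476, -0.119], TCP at [0.159, 0.604, 0.405] pointing down, gripper open.
Joint ranges: [-3.01, 3.01], [-1.01, 2.22], [0.06, 2.58], [-1.02, 4.17], [0.09, 2.62], [-3.14, 3.14]. Speed limits (rad/s): [2.57, 2.57, 3.14, 3.14, 3.14, 3.14].

### API

Orientations are given as a rotation vector (axis times angle).
In Python, from station import get_obs, get_image, get_calibration, finish_job, look_for, masks_of, tip_of gives the robot as it stands.
- The arm moves only by the tool carry_out, never from a script. Its argument "increments" is a list of rows, each a list of 3 entries, a list of its own where there are three numbers: the turn, a rotation vector about the world's x, y, z in units of 0.1 rad (1.0 is 0.1 rad), then the shift along the world's x, y, z in units of 20 mm (1.0 is 20 mm), then the opening, from 0 (shut) to 1 (fully open). A call has 1 to 8 rows; each row shifts and turns the pose as measured when the row begins; what a row does not reach is not made up. A row lasts 1/10 s, in which the tool goes at most 50 mm and 8.59 degrees, less where a joint would pass 70% of its speed; a pose out of reach is approached as far as the arm can. A call with a number of a shift or a turn outside -1 to 1 is refused whole. A call with a gripper value outside its range is refused whole. The fingers move at their own pace and stop on an object; "squeeze" is the grip in N (left out, the last holds). Time passes only in rows, so rows that do not move let the fingers close. It gives the time, the measured TCP pose, the force and the opening at its end, in the units of the state.
- get_obs(): the state, without advancing time (a new reading comes with each control period).
- get_image(name): name is "side" or "top"; returns (picture, depth): 400x640x3 uint8, blue, green, red; 400x640 float32, m along the optical axis (not along the pixel's ray), 0 where there is no reading.
- get_calibration(name): a dict with "fx", "fy", "cx", "cy" (pixels), "k1" (the pictures are not rectified: a ray, as slopes to the right and down, at radius r is drawn at 1 + k1 r^2 times it, then the intrinsics apply), "position" and "orientation" of the camera in the world. Camera axes: x right, y down, z forward; pixel columns grow to the right and rows downward; lengths in m; the calibration is good to about 2 mm. A picture is of the moment at which its call begins. get_calibration takes no time and is no camera call.
- finish_job(): hands the job in, once; it reports no verdict.
Trained networks look in the newest picture that a camera, given by its name, has taken for a name from the list of things; names that differ only in an ending like _2 or _b are one class to them, and where a whole thing is asked for, a point or a joint stands for the part that bears it (a point fixed in the world has none). Each returns a list of dicts, best first, with "p" (0 to 1); they miss things now and then, are a little off and sometimes report something else, mostly with a low value. They report only what shows in the picture. A call takes as long as a camera call.
- look_for(camera, query): "centre" ([column, row] in pixels, amid what is visible of it).
- masks_of(camera, query): "region" (400x640 bool, what is visible of it) and "centre" ([column, row] in pixels, amid what is visible of it).
- tip_of(camera, query): "centre" ([column, row] in pixels: a listed point, or the origin of a listed thing).
The state is a dict: "t": time; "q": joint angles; "dq": joint speeds; "effort": joint torques, N m; "tool_pos": TCP position; "tool_rot": TCP orientation; "contact_force": force on the tool from outside, world axes, zero at the start; "wrist_torque": the same for the moment, N m; "opening": finger opening in m.
Only numpy, scipy, OpenCV 4.12 (cv2) and the standard library are available. Lean on these libraries where they do the work, as an engineer would, in place of code of your own. Each camera call takes 0.05 s, during which the arm holds its last target.

### The job

Load the slide tray into the slide scanner: with a fingertip swing the scanner's spring gate outward and hold it out of the way while you push the tray along the guide rails past it, then push the tray fully home against the end stops and let the gate spring shut behind it. The slides lie loose in the tray, so it has to stay flat on the bed the whole way: push it by its handle plate or its rear wall, never lift or carry it. Leave the pots and bottles standing around the scanner where they are.

Things in the scene. Friction and masses are not known exactly. Their poses are not given: they have to be found in the camera images.
- scanner: Low slide scanner, fixed: grey bed, white housing at one end. Origin on the bench, middle of the gate line (mouth of the bay). +x: way the tray goes in (roughly robot's left); +y: roughly towards the robot. In mm: bed surface z = 12, from x = -209; guide rails x = -205 to 74, inner faces y = +-44, top z = 19. Hinge post at x = 0, y = -56 (far side), 63 high.
- bay_end (a point): Middle of the two rubber end stops' faces, scanner x = 73, y = 0, z = 21. Bay from the gate line to here: walls on the rails' outer half, inner faces y = +-45.5, top z = 30; open above from x = 0 to 50, then covered by the reading bridge (underside z = 36, top 72). The white housing runs on to x = 212, 150 wide, 72 high.
- gate (a joint): Gate angle, rad: 0 shut (leaf along x = 0 from the hinge at scanner y = -56 to its free end at y = +17); grows as the free end swings out to scanner -x; 1.57 = parallel to the rails, 2.8 = limit. Cannot swing inward, so the shut gate blocks the tray. A spring (0.02 N m shut, 0.04 wide open: under 1 N at the free end) snaps it shut at once when let go.
- gate_hinge (a point): On the gate's vertical hinge axis, 39 mm above the bench. The leaf is a plain steel plate 4 mm thick, from 20 to 58 mm above the bench, with a rolled free edge 8 mm across; its end sweeps a radius of 73 mm about this axis.
- gate_tip (a point): Middle of the rolled edge at the gate's free end, 69 mm from the hinge axis, 39 mm above the bench; moves with the gate.
- tray: Loose slide tray, about 0.35 kg, grey, two slides lying in it; slides easily (friction about 0.25). Origin: centre of underside; x as scanner's. 66 mm long (x), 84 wide, walls 16 high and 3 thick. Starts between the rails, leading face 82 to 122 mm before the gate line. Home: origin at scanner x = 40, rear face 5 mm inside the shut gate.
- tray_handle (a point): Centre of the tray's upright aluminium handle plate, 39 mm above the tray's underside, over its origin. Plate across the tray (tray x = 0): 5 mm thick, 52 wide (y = +-26), top 66 above the underside, solid below this point, finger slot above it. Behind and ahead of it 27 mm to the tray's end walls, open above the slides.
- pot_a: Sample pot with white screw lid, 54 across, 68 high, loose, near side of the scanner. Origin centre of underside.
- pot_b: Second sample pot, same shape (54 x 68), loose, near side, beside the rails. Origin centre of underside.
- beaker: Small glass beaker, 44 across, 55 high, loose, far side next to the housing. Origin centre of underside.
- dropper: Brown dropper bottle, 36 across, 101 high, loose, far side next to the housing. Origin centre of underside.
- wash: Wash bottle, 67 x 97 x 225, loose, at the back. Origin centre of underside.

How it is judged:
By the outcome, as a careful person would: the job done as asked, in the order asked, and still so for the second after the job is handed in, with the robot touching nothing.
It also fails if it takes over 64 s, if anything falls off the work surface, if the arm or the gripper's body presses on something with over 40 N, if the wrist force passes 120 N, or if a joint passes its speed limit or range.

## Working session

There is one attempt and no reset: what is moved stays moved. The work goes in short steps, Python scripts to look and compute and a tool call to move; the robot and the scene stay as the last step left them, time stands still between calls to the robot, and variables do not carry over. Pictures are saved under pics/ and viewed, and the job is handed in when it is done.

Besides the shell and the picture viewer there is one more tool, called after "Request:" by a JSON object that holds its "op" and its "data", one argument or row to a line. carry_out: Moves the arm, as the interface text tells. Shifts and turns lie within -1 to 1; 1 stands for 20 mm of shift or 0.1 rad of turn. Its arguments: {"type":"object","properties":{"increments":{"type":"array","items":{"type":"array"}},"squeeze":{"type":"number"}},"required":["increments"]}

```bash
ls; mkdir -p pics
python3 - <<'E'
from station import *
import cv2
print(get_obs())
for n in ("side","top"):
    im,d=get_image(n); cv2.imwrite(f"pics/{n}0.png",im); print(n,get_calibration(n))
E
```

```text
pics
{'t': 0.0, 'q': array([ 1.19495039e+00,  5.33500365e-02,  1.61432035e+00,  1.80385036e-05,
        1.47598628e+00, -1.18986427e-01]), 'dq': array([-0.0002215 , -0.00056493,  0.00028056, -0.00090859,  0.00174391,
        0.00043739]), 'effort': array([-2.06482531e-03, -3.93702543e+01, -3.70161581e+01, -4.49162344e-04,
        7.34435191e-03,  1.28414032e-05]), 'tool_pos': array([0.15866562, 0.60424053, 0.40345113]), 'tool_rot': array([-1.0190594 ,  1.32165506,  1.01732185]), 'contact_force': array([-0.15453009, -0.06558635, -0.51081803]), 'wrist_torque': array([-0.03146624,  0.01311647, -0.00464447]), 'opening': 0.08550806194216905}
side {'fx': 509.9159857372269, 'fy': 509.9159857372269, 'cx': 321.6050637903097, 'cy': 203.14180173414994, 'k1': -0.09748558993087626, 'position': array([ 0.15327728, -0.57299858,  0.69243518]), 'orientation': array([-2.19379596,  0.58598357, -0.28457842])}
top {'fx': 411.5422408649659, 'fy': 411.5422408649659, 'cx': 324.23160864232636, 'cy': 203.46672090150287, 'k1': -0.08988695231324245, 'position': array([0.46605172, 0.0758832 , 0.92458356]), 'orientation': array([-2.16140814,  2.17180505, -0.06681794])}
```

View pics/side0.png

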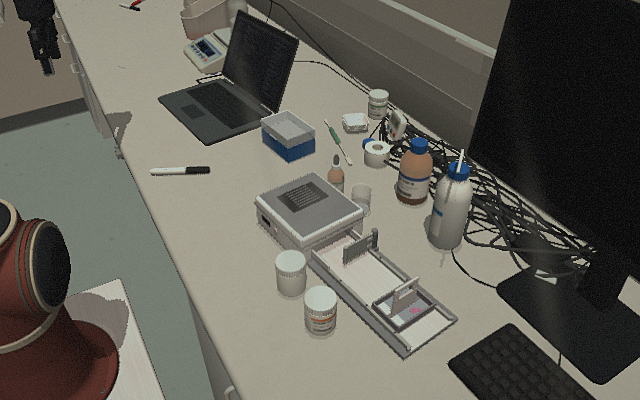

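View pics/top0.png

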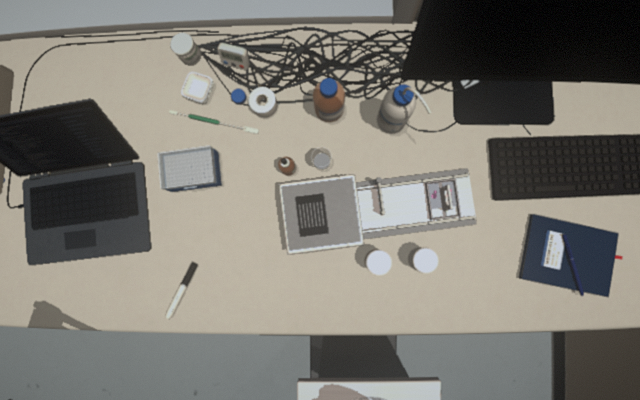

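```bash
cat > h.py <<'E'
import numpy as np, cv2
from scipy.spatial.transform import Rotation as R
from scipy.optimize import least_squares
from station import *
CAL={n:get_calibration(n) for n in("side","top")}
def proj(n,P):
    c=CAL[n]; P=np.atleast_2d(P)
    q=(P-c["position"])@R.from_rotvec(c["orientation"]).as_matrix()
    s=q[:,:2]/q[:,2:]; r2=(s**2).sum(1,keepdims=True); s=s*(1+c["k1"]*r2)
    return s*[c["fx"],c["fy"]]+[c["cx"],c["cy"]]
def ray(n,px):
    c=CAL[n]; d=(np.array(px,float)-[c["cx"],c["cy"]])/[c["fx"],c["fy"]]
    s=d.copy()
    for _ in range(20): s=d/(1+c["k1"]*(s@s))
    v=R.from_rotvec(c["orientation"]).as_matrix()@np.array([s[0],s[1],1]); return c["position"],v
def atz(n,px,z):
    o,v=ray(n,px); return o+v*(z-o[2])/v[2]
def tri(a,b):
    (o1,v1),(o2,v2)=ray("side",a),ray("top",b)
    A=np.stack([v1,-v2],1); t=np.linalg.lstsq(A,o2-o1,rcond=None)[0]
    p,q=o1+v1*t[0],o2+v2*t[1]; return (p+q)/2,np.linalg.norm(p-q)
E
python3 - <<'E'
from h import *
get_image("side");get_image("top")
r={}
for q in["gate_hinge","gate_tip","bay_end","tray_handle","tray","scanner","pot_a","beaker","dropper","wash"]:
    for n in("side","top"):
        r[q,n]=[(np.round(x["centre"],1).tolist(),round(x["p"],2)) for x in tip_of(n,q)[:3]]
        print(q,n,r[q,n])
    if r[q,"side"] and r[q,"top"]:
        print("   ",tri(r[q,"side"][0][0],r[q,"top"][0][0]))
for n,(x,y,w,h) in {"side":(240,170,220,190),"top":(265,140,220,140)}.items():
    im,_=get_image(n); s=3.5
    cv2.imwrite(f"pics/{n}1.png",cv2.resize(im[y:y+h,x:x+w],None,fx=3.1,fy=3.1,interpolation=cv2.INTER_CUBIC))
print(get_obs()["t"])
E
```

```text
gate_hinge side []
gate_hinge top [([378.3, 182.5], 0.64)]
gate_tip side [([346.9, 253.6], 0.96)]
gate_tip top [([379.7, 212.3], 0.62)]
    (array([ 0.52437437, -0.02446948,  0.03498963]), np.float64(0.004998936648547019))
bay_end side [([326.2, 235.9], 0.83)]
bay_end top [([347.9, 210.3], 0.89)]
    (array([0.52652374, 0.0456607 , 0.02193017]), np.float64(0.0028247339118708473))
tray_handle side [([403.3, 294.8], 0.79)]
tray_handle top [([445.4, 199.7], 0.6)]
    (array([ 0.54814672, -0.16371053,  0.04786756]), np.float64(0.0014280312780999406))
tray side [([402.5, 309.9], 0.84), ([327.4, 237.6], 0.72), ([288.4, 283.9], 0.36)]
tray top [([436.7, 198.0], 0.66)]
    (array([ 0.55719422, -0.15801842, -0.00298469]), np.float64(0.0022128417235082296))
scanner side [([348.4, 262.6], 0.81)]
scanner top [([375.2, 205.4], 0.55)]
    (array([ 0.53885253, -0.01678757, -0.00215915]), np.float64(0.0029511744629997327))
pot_a side [([291.3, 285.2], 0.66), ([323.4, 320.5], 0.61), ([375.3, 242.4], 0.25)]
pot_a top [([375.2, 259.8], 0.84), ([418.8, 257.4], 0.74), ([447.5, 202.1], 0.74)]
    (array([ 4.17558456e-01, -1.53259950e-02,  3.09198029e-04]), np.float64(0.001687627789198933))
beaker side [([359.3, 207.8], 0.64)]
beaker top [([320.0, 161.6], 0.68)]
    (array([0.64134965, 0.10632493, 0.00105919]), np.float64(0.0016840564821664376))
dropper side [([335.7, 193.1], 0.76), ([375.5, 240.7], 0.64)]
dropper top [([288.0, 169.1], 0.63)]
    (array([ 0.62619189,  0.17938268, -0.00320996]), np.float64(0.0033805318526103243))
wash side [([443.1, 248.5], 0.69)]
wash top [([396.4, 124.6], 0.58), ([346.9, 213.0], 0.39)]
    (array([ 0.72808312, -0.07021534, -0.01193394]), np.float64(0.0026443524358596084))
1.3
```

View pics/side1.png

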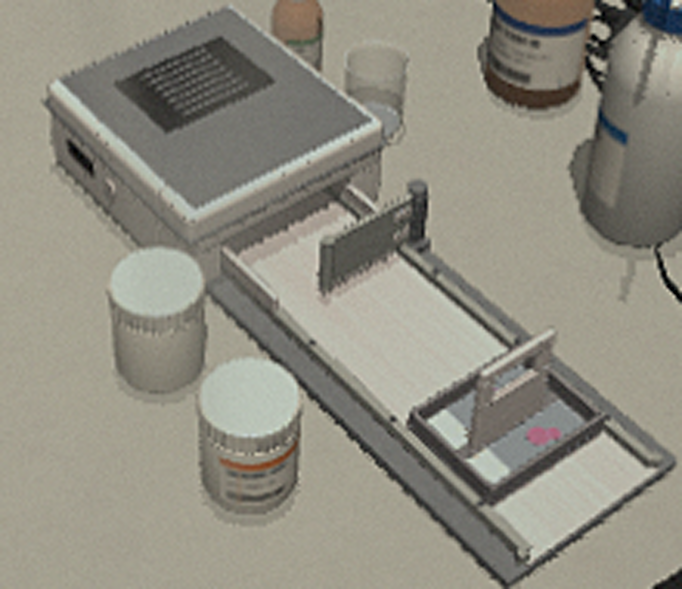

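View pics/top1.png

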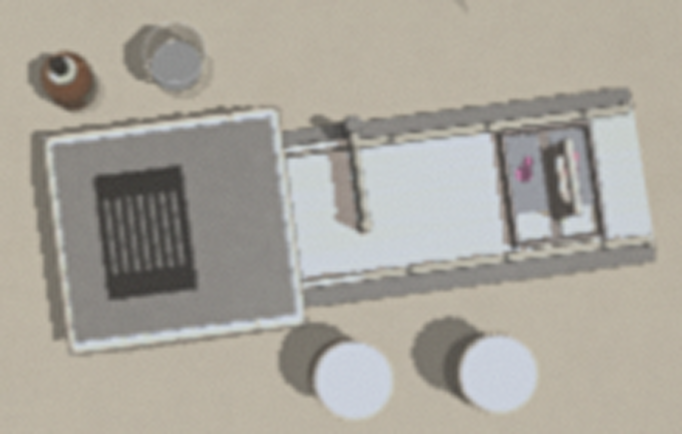

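```bash
cat > fit.py <<'E'
from h import *
T=lambda u,v:(265+u/3.1,140+v/3.1); S=lambda u,v:(240+u/3.1,170+v/3.1)
obs=[("top",(50,-75,72),T(276,110)),("top",(50,75,72),T(301,320)),("top",(212,-75,72),T(48,143)),("top",(212,75,72),T(72,352)),
("top",(0,-56,63),T(352,122)),("top",(0,13,58),T(365,227)),
("side",(50,-75,72),S(382,128)),("side",(50,75,72),S(192,222)),("side",(212,75,72),S(50,90)),("side",(212,-75,72),S(230,8)),
("side",(0,-56,63),S(418,185)),("side",(0,13,58),S(327,238)),
("top",(0,-56,39),(378.3,182.5)),("top",(0,13,39),(379.7,212.3)),("side",(0,13,39),(346.9,253.6)),("side",(73,0,21),(326.2,235.9)),("top",(73,0,21),(347.9,210.3)),("side",(0,0,0),(348.4,262.6)),("top",(0,0,0),(375.2,205.4))]
def W(p,L):
    x,y,th=p[:3]; L=np.array(L,float)/1000
    ex=np.array([np.cos(th),np.sin(th),0]);ey=np.array([-np.sin(th),np.cos(th),0])
    return np.array([x,y,0])+L[...,0:1]*ex+L[...,1:2]*ey+L[...,2:3]*np.array([0,0,1])
def res(p): return np.concatenate([proj(n,W(p,L))[0]-np.array(px) for n,L,px in obs])
if __name__=="__main__":
    f=least_squares(res,[.53,-.02,1.65],loss="soft_l1"); p=f.x
    print(p,np.degrees(p[2])); print(np.round(res(p).reshape(-1,2),1).tolist())
    th=p[2]
    def loc(P):
        d=np.array(P)-[p[0],p[1],0]; return [round(1000*(d[0]*np.cos(th)+d[1]*np.sin(th)),1),round(1000*(-d[0]*np.sin(th)+d[1]*np.cos(th)),1),round(1000*d[2],1)]
    # tray
    to=[("side",(0,26,78),S(482,375)),("side",(0,-26,78),S(553,333)),("top",(0,-26,78),T(570,140)),("top",(0,26,78),T(576,213)),
     ("side",(-33,42,28),S(490,497)),("side",(-33,-42,28),S(606,415)),("side",(33,42,28),S(412,418)),
     ("top",(33,-42,28),T(499,128)),("top",(33,42,28),T(514,244)),("top",(-33,-42,28),T(590,123)),("top",(-33,42,28),T(606,240)),("top",(0,0,51),(445.4,199.7)),("side",(0,0,51),(403.3,294.8))]
    g=least_squares(lambda q:np.concatenate([proj(n,W(q,L))[0]-np.array(px) for n,L,px in to]),[.55,-.16,th],loss="soft_l1")
    print("tray",g.x,loc([*g.x[:2],0]),g.x[2]-th,np.round(g.fun.reshape(-1,2),1).tolist())
    for nm,a,b in [("handle",(403.3,294.8),(445.4,199.7))]: print(nm,loc(tri(a,b)[0]))
    for nm,a,b in[("potA lid",S(157,281),T(352,378)),("potB lid",S(249,396),T(497,372))]:
        P,e=tri(a,b); print(nm,P,e,loc(P))
E
python3 fit.py
```

```text
[ 0.53441487 -0.02694205  1.70258618] 97.55100243833844
[[0.4, -2.4], [2.6, 1.3], [-2.7, -2.4], [-1.3, 1.6], [0.4, 0.0], [0.7, -1.3], [1.7, -4.1], [-0.8, -1.6], [-3.2, -4.2], [-0.3, -4.5], [-0.1, -0.9], [0.4, -0.2], [-0.6, -1.5], [2.7, 0.2], [-1.4, 0.5], [0.0, 0.7], [-0.2, 1.4], [1.7, 3.4], [4.3, 2.4]]
tray [ 0.54982059 -0.16596702  1.67232654] [np.float64(-139.8), np.float64(3.0), np.float64(0.0)] -0.030259638529069655 [[-0.9, -0.7], [-0.1, -1.4], [0.0, -0.3], [1.4, 1.0], [-0.2, -2.1], [-0.5, 0.2], [-1.6, -2.6], [0.9, 0.9], [0.9, 1.5], [1.0, -0.6], [0.9, -0.5], [1.6, -1.2], [1.4, -0.7]]
handle [np.float64(-137.4), np.float64(4.4), np.float64(47.9)]
potA lid [ 0.41722405 -0.01628487  0.06418367] 0.00012130016135523754 [np.float64(26.0), np.float64(114.8), np.float64(64.2)]
potB lid [ 0.42030781 -0.11342166  0.06474461] 0.00039937348610342863 [np.float64(-70.7), np.float64(124.5), np.float64(64.7)]
```

```bash
cat > ov.py <<'E'
from fit import *
import sys
def draw(p,tag,trayx=None,angle=0,k=3.1):
    for n,(x,y,w,h) in {"side":(240,170,220,190),"top":(265,140,220,140)}.items():
        im,_=get_image(n); im=cv2.resize(im[y:y+h,x:x+w],None,fx=k,fy=k,interpolation=cv2.INTER_CUBIC)
        def ln(A,B,c):
            pts=(proj(n,W(p,np.linspace(A,B,12)))-[x,y]+.5)*k
            cv2.polylines(im,[np.int32(pts*8)],False,c,1,cv2.LINE_AA,3)
        for s in(-44,44): ln((-205,s,19),(0,s,19),(0,0,255)); 
        for s in(-45.5,45.5): ln((0,s,30),(50,s,30),(0,0,255))
        ln((-209,-44,12),(-209,44,12),(0,255,0))
        ln((0,-56,0),(0,-56,63),(255,0,0)); a=angle
        t=(-73*np.sin(a),-56+73*np.cos(a))
        for z in(20,58): ln((0,-56,z),(*t,z),(255,0,0))
        for a,b in[((50,-75),(50,75)),((50,75),(212,75)),((212,75),(212,-75)),((212,-75),(50,-75))]: ln((*a,72),(*b,72),(0,200,200))
        if trayx is not None:
            for z in(28,):
                c=[(-33,-42),(33,-42),(33,42),(-33,42)]
                for i in range(4): ln((c[i][0]+trayx,c[i][1],z),(c[i-1][0]+trayx,c[i-1][1],z),(255,0,255))
            ln((trayx,-26,78),(trayx,26,78),(255,0,255))
        cv2.imwrite(f"pics/{n}_{tag}.png",im)
E
python3 -c "
from ov import *
draw([.5344,-.0269,1.672],'o1',-139)"
```

```text
(no output)
```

View pics/side_o1.png

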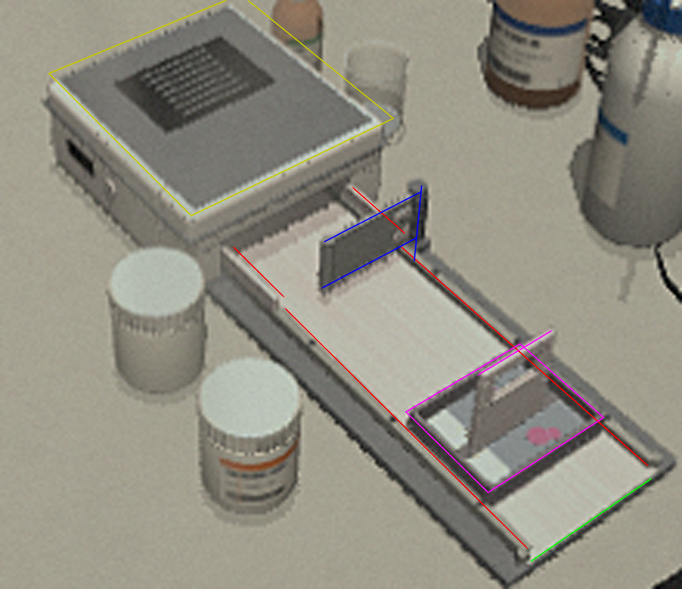

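View pics/top_o1.png

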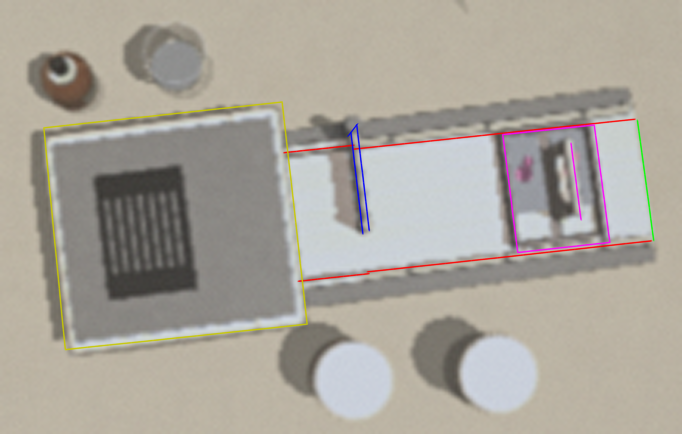

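```bash
cat > plan.py <<'E'
from h import *
SC=np.array([.5344,-.0269,1.676])
c,s_=np.cos(SC[2]),np.sin(SC[2])
def s2w(x,y): return SC[:2]+np.array([c*x-s_*y,s_*x+c*y])/1000
def w2s(P): d=(np.array(P[:2])-SC[:2])*1000; return np.array([c*d[0]+s_*d[1],-s_*d[0]+c*d[1]])
# waypoints: name, A(x,y) , phi deg, s
def AB(xa,ya,phi,s):
    f=np.radians(phi); d=np.array([np.sin(f),np.cos(f)]); A=np.array([xa,ya]); return A,A+s*d,d
def rect(C,d,t=7.25,w=11):
    n=np.array([d[1],-d[0]]); return np.array([C+i*t*d+j*w*n for i,j in((1,1),(1,-1),(-1,-1),(-1,1))])
def leaf(th):
    u=np.array([-np.sin(th),np.cos(th)]);n=np.array([u[1],-u[0]]);H=np.array([0,-56.])
    return H+np.array([0*u-2*n,73*u-2*n,73*u+2*n,2*n])
def inter(P,Q):
    a,_=cv2.intersectConvexConvex(np.float32(P),np.float32(Q)); return a>0.01
def ang(A,d):
    th=0
    while th<2.8 and inter(rect(A,d),leaf(th)): th+=.01
    # must be contiguous: opening pushes from 0; take largest blocked +
    ths=np.arange(0,2.8,.01); b=[t for t in ths if inter(rect(A,d),leaf(t))]
    return max(b)+.01 if b else 0
def state():
    o=get_obs(); M=R.from_rotvec(o["tool_rot"]).as_matrix()
    ctr=w2s(o["tool_pos"]+.16*M[:,0]); zd=M[:2,2]; zs=np.array([c*zd[0]+s_*zd[1],-s_*zd[0]+c*zd[1]])
    return o,M,ctr,np.degrees(np.arctan2(zs[0],zs[1]))
E
python3 - <<'E'
from plan import *
o,M,ctr,phi=state(); print(M.round(3),ctr,phi,o["q"])
W=[(25,-5,-90,99,-139),(-5,-15,-90,99,-139),(-12,-30,-90,99,-139),(-20,-48,-90,99,-139),(-56,-48,-90,99,-139),(-56,-48,-75,99,-139),(-22,-48,-75,99,-105),(-40,-48,-45,70,-75),(-53.5,-51,0,65,-40),(-53,-48,35,65,0),(-25,-48,50,65,40)]
for i in range(len(W)):
  for k in range(4 if i+1<len(W) else 1):
    a=np.array(W[i])*(1-k/4)+np.array(W[min(i+1,len(W)-1)])*k/4
    A,B,d=AB(*a[:4]); th=ang(A,d); rb=rect(B,d)
    hd=np.array([[-2.5,-26],[2.5,-26],[2.5,26],[-2.5,26]])+[a[4],0]
    print(i,k,a.round(0),"B",B.round(0),"th",round(th,2),"Bmaxx-hrear",round(rb[:,0].max()-a[4]+2.5,1),"hit",inter(rb,hd),inter(rect(A,d),hd),inter(rb,leaf(th)))
E
```

```text
[[-0.    -0.967  0.254]
 [-0.     0.254  0.967]
 [-1.     0.    -0.   ]] [667.33470979 307.25631058] 110.74500850647999 [ 1.19494365e+00  5.27212765e-02  1.61287606e+00  3.27460926e-06
  1.47603466e+00 -1.18987954e-01]
0 0 [  25.   -5.  -90.   99. -139.] B [-74.  -5.] th 0 Bmaxx-hrear 74.8 hit False False False
0 1 [  18.   -8.  -90.   99. -139.] B [-82.  -7.] th 0 Bmaxx-hrear 67.2 hit False False False
0 2 [  10.  -10.  -90.   99. -139.] B [-89. -10.] th 0 Bmaxx-hrear 59.8 hit False False False
0 3 [   2.  -12.  -90.   99. -139.] B [-96. -12.] th 0.21 Bmaxx-hrear 52.2 hit False False False
1 0 [  -5.  -15.  -90.   99. -139.] B [-104.  -15.] th 0.45 Bmaxx-hrear 44.8 hit False False False
1 1 [  -7.  -19.  -90.   99. -139.] B [-106.  -19.] th 0.56 Bmaxx-hrear 43.0 hit False False False
1 2 [  -8.  -22.  -90.   99. -139.] B [-108.  -22.] th 0.69 Bmaxx-hrear 41.2 hit False False False
1 3 [ -10.  -26.  -90.   99. -139.] B [-109.  -26.] th 0.83 Bmaxx-hrear 39.5 hit False False False
2 0 [ -12.  -30.  -90.   99. -139.] B [-111.  -30.] th 0.99 Bmaxx-hrear 37.8 hit False False False
2 1 [ -
[... 2311 characters left out ...]
   9.  65. -30.] B [-43.  14.] th 1.69 Bmaxx-hrear 1.0 hit True False False
8 2 [-53. -50.  18.  65. -20.] B [-34.  12.] th 1.7 Bmaxx-hrear 1.5 hit True False False
8 3 [-53. -49.  26.  65. -10.] B [-24.  10.] th 1.71 Bmaxx-hrear 1.2 hit True False False
9 0 [-53. -48.  35.  65.   0.] B [-16.   5.] th 1.7 Bmaxx-hrear -0.0 hit False False False
9 1 [-46. -48.  39.  65.  10.] B [-5.  3.] th 1.73 Bmaxx-hrear 0.3 hit True False False
9 2 [-39. -48.  42.  65.  20.] B [ 5. -0.] th 1.76 Bmaxx-hrear 0.4 hit True False False
9 3 [-32. -48.  46.  65.  30.] B [15. -3.] th 1.81 Bmaxx-hrear 0.3 hit True False False
10 0 [-25. -48.  50.  65.  40.] B [25. -6.] th 1.87 Bmaxx-hrear -0.1 hit False False False
```

```bash
cat > go.py <<'E'
import sys
from plan import *
# usage: go.py xa ya phi s [ztip] : report deltas
def rep(xa,ya,phi,s,n=None):
    o,M,ctr,ph=state(); A,B,d=AB(xa,ya,phi,s); C=s2w(*((A+B)/2))
    cur=o["tool_pos"]; dw=C-cur[:2]; psi=np.arctan2(M[1,2],M[0,2]); t=np.radians(186.03-phi-180); dt=(t-psi+np.pi)%(2*np.pi)-np.pi
    cp=w2s(cur); f=np.radians(ph-180); dd=np.array([np.sin(f),np.cos(f)]); sc=o["opening"]*1000+14.5
    print("t",round(o["t"],2),"A",(cp-dd*sc/2).round(1),"B",(cp+dd*sc/2).round(1),"phi",round((ph-180+180)%360-180,1),"s",round(sc,1),"tcp",cur.round(4),"F",o["contact_force"].round(1))
    print("todo units: x %.2f y %.2f  turn %.2f | tilt M[:,0]"%(dw[0]/.02,dw[1]/.02,dt/.1),M[:,0].round(3))
if __name__=="__main__": rep(*map(float,sys.argv[1:5]))
E
python3 go.py 25 -5 -90 99
```

```text
t 1.4 A [713.8 289.7] B [620.9 324.8] phi -69.3 s 99.3 tcp [0.1588 0.6045 0.4047] F [ 0.5 -1.2  0.1]
todo units: x 19.16 y -32.76  turn 3.62 | tilt M[:,0] [-0. -0. -1.]
```

Request:
{"op": "carry_out", "data": {
  "increments": [
    [[0, 0, 0.11], [0.58, -1, 0], 1],
    [[0, 0, 0.11], [0.58, -1, 0], 1],
    [[0, 0, 0.11], [0.58, -1, 0], 1],
    [[0, 0, 0.11], [0.58, -1, 0], 1],
    [[0, 0, 0.11], [0.58, -1, 0], 1],
    [[0, 0, 0.11], [0.58, -1, 0], 1],
    [[0, 0, 0.11], [0.58, -1, 0], 1],
    [[0, 0, 0.11], [0.58, -1, 0], 1]
  ]
}}

```text
t: 2.2
tool_pos: [0.2527, 0.4403, 0.4048]
tool_rot: [-1.09, 1.28, 1.091]
contact_force: [0.5, 0.1, 0.5]
opening: 0.0854
```

Request:
{"op": "carry_out", "data": {
  "increments": [
    [[0, 0, 0.11], [0.58, -1, 0], 1],
    [[0, 0, 0.11], [0.58, -1, 0], 1],
    [[0, 0, 0.11], [0.58, -1, 0], 1],
    [[0, 0, 0.11], [0.58, -1, 0], 1],
    [[0, 0, 0.11], [0.58, -1, 0], 1],
    [[0, 0, 0.11], [0.58, -1, 0], 1],
    [[0, 0, 0.11], [0.58, -1, 0], 1],
    [[0, 0, 0.11], [0.58, -1, 0], 1]
  ]
}}

```text
t: 3.0
tool_pos: [0.348, 0.2731, 0.4061]
tool_rot: [-1.158, 1.235, 1.159]
contact_force: [1.1, 0.9, 0.3]
opening: 0.0853
```

Request:
{"op": "carry_out", "data": {
  "increments": [
    [[0, 0, 0.11], [0.58, -1, 0], 1],
    [[0, 0, 0.11], [0.58, -1, 0], 1],
    [[0, 0, 0.11], [0.58, -1, 0], 1],
    [[0, 0, 0.11], [0.58, -1, 0], 1],
    [[0, 0, 0.11], [0.58, -1, 0], 1],
    [[0, 0, 0.11], [0.58, -1, 0], 1],
    [[0, 0, 0.11], [0.58, -1, 0], 1],
    [[0, 0, 0.11], [0.58, -1, 0], 1]
  ]
}}

```text
t: 3.8
tool_pos: [0.4433, 0.1056, 0.4078]
tool_rot: [-1.227, 1.188, 1.224]
contact_force: [0.4, -1.1, -0.6]
opening: 0.0852
```

```bash
python3 go.py 25 -5 -90 99
```

```text
t 3.8 A [191.   72.7] B [91.7 80.8] phi -85.4 s 99.7 tcp [0.4433 0.1056 0.4078] F [ 0.4 -1.1 -0.6]
todo units: x 4.93 y -7.82  turn 0.81 | tilt M[:,0] [ 0.008  0.005 -1.   ]
```

Request:
{"op": "carry_out", "data": {
  "increments": [
    [[0, 0, 0.1], [0.62, -0.95, 0], 1],
    [[0, 0, 0.1], [0.62, -0.95, -0.3], 1],
    [[0, 0, 0.1], [0.62, -0.95, -0.5], 1],
    [[0, 0, 0.1], [0.62, -0.95, -0.5], 1],
    [[0, 0, 0.1], [0.62, -0.95, -0.5], 1],
    [[0, 0, 0.1], [0.62, -0.95, -0.5], 1],
    [[0, 0, 0.1], [0.62, -0.95, -0.5], 1],
    [[0, 0, 0.1], [0.55, -0.9, -0.4], 1]
  ]
}}

```text
t: 4.6
tool_pos: [0.5447, -0.0529, 0.345]
tool_rot: [-1.29, 1.142, 1.278]
contact_force: [0.2, -0.5, -0.1]
opening: 0.0857
```

```bash
python3 go.py 25 -5 -90 99
python3 - <<'E'
from ov import *
draw([.5344,-.0269,1.676],'d1')
E
```

```text
t 4.6 A [23.1 -7.5] B [-77.   -7.6] phi -90.1 s 100.2 tcp [ 0.5447 -0.0529  0.345 ] F [ 0.2 -0.5 -0.1]
todo units: x -0.14 y 0.11  turn -0.01 | tilt M[:,0] [ 0.015  0.006 -1.   ]
```

View pics/side_d1.png

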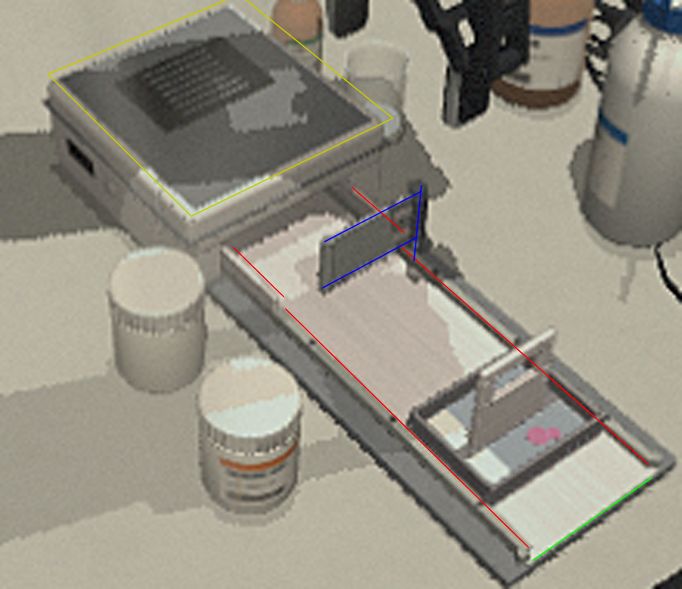

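View pics/top_d1.png

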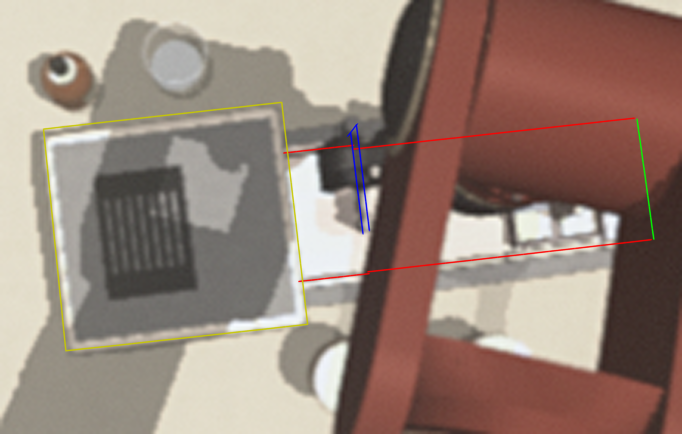

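```bash
cat >> plan.py <<'E'
def full(n,tag,box=(150,60,350,270),marks=()):
    im,_=get_image(n); x,y,w,h=box; k=min(800/w,600/h,2.2)
    im=cv2.resize(im[y:y+h,x:x+w],None,fx=k,fy=k,interpolation=cv2.INTER_CUBIC)
    for m in marks:
        q=(proj(n,m)[0]-[x,y]+.5)*k; cv2.circle(im,tuple(np.int32(q)),3,(0,0,255),1)
    cv2.imwrite(f"pics/{n}_{tag}.png",im)
E
python3 - <<'E'
from plan import *
m=[]
for s in((23.1,-7.5),(-77,-7.6)):
    for z in(.172,.185): m.append([*s2w(*s),z])
full("side","d2",marks=m)
E
```

```text
(no output)
```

View pics/side_d2.png

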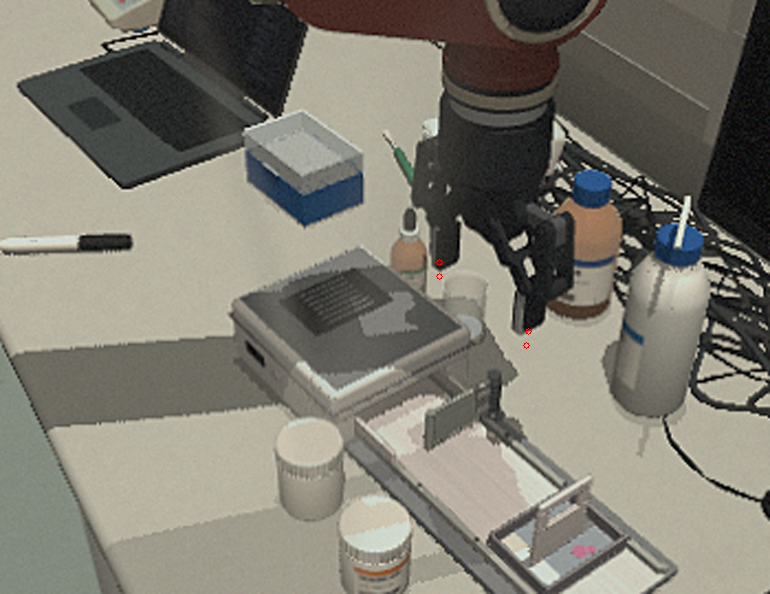

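Request:
{"op": "carry_out", "data": {
  "increments": [
    [[-0.06, 0.15, 0], [-0.1, 0.1, -0.9], 1],
    [[0, 0, 0], [0, 0, -0.95], 1],
    [[0, 0, 0], [0, 0, -0.95], 1],
    [[0, 0, 0], [0, 0, -0.95], 1],
    [[0, 0, 0], [0, 0, -0.95], 1],
    [[0, 0, 0], [0, 0, -0.95], 1],
    [[0, 0, 0], [0, 0, -0.95], 1],
    [[0, 0, 0], [0, 0, -0.4], 1]
  ]
}}

```text
t: 5.55
tool_pos: [0.5373, -0.0421, 0.1983]
tool_rot: [-1.29, 1.156, 1.293]
contact_force: [-0.8, -0.1, -0.4]
opening: 0.0859
```

```bash
python3 go.py -5 -15 -90 99;  python3 - <<'E'
from plan import *
full("side","d3",box=(230,120,220,170))
E
```

```text
t 5.55 A [34.8 -1. ] B [-65.6  -1.6] phi -90.4 s 100.4 tcp [ 0.5373 -0.0421  0.1983] F [-0.8 -0.1 -0.4]
todo units: x 0.89 y -1.87  turn -0.07 | tilt M[:,0] [-0.003  0.    -1.   ]
```

View pics/side_d3.png

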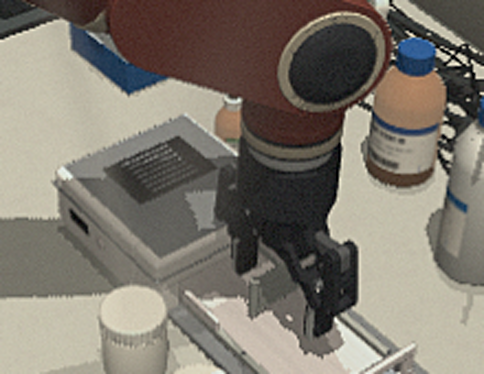

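Request:
{"op": "carry_out", "data": {
  "increments": [
    [[0, 0, 0], [0.22, -0.47, 0], 1],
    [[0, 0, 0], [0.22, -0.47, 0], 1],
    [[0, 0, 0], [0.22, -0.47, 0], 1],
    [[0, 0, 0], [0.22, -0.47, 0], 1]
  ]
}}

```text
t: 6.0
tool_pos: [0.5559, -0.0809, 0.1995]
tool_rot: [-1.292, 1.154, 1.295]
contact_force: [-0.3, 1.0, -0.8]
opening: 0.0854
```

```bash
python3 go.py -12 -30 -90 99
```

```text
t 6.0 A [ -6.  -15.2] B [-105.9  -16.2] phi -90.5 s 99.9 tcp [ 0.5559 -0.0809  0.1995] F [-0.3  1.  -0.8]
todo units: x 0.74 y -0.20  turn -0.10 | tilt M[:,0] [-0.002 -0.    -1.   ]
```

Request:
{"op": "carry_out", "data": {
  "increments": [
    [[0, 0, 0], [0.37, -0.1, -0.05], 1],
    [[0, 0, 0], [0.37, -0.1, -0.05], 1],
    [[0, 0, 0], [0.32, -0.1, -0.05], 1],
    [[0, 0, 0], [0.32, -0.1, 0], 1],
    [[0, 0, 0], [0.32, -0.1, 0], 1]
  ]
}}

```text
t: 6.5
tool_pos: [0.5933, -0.0938, 0.1974]
tool_rot: [-1.291, 1.156, 1.293]
contact_force: [-2.5, 0.1, 0.4]
opening: 0.0851
```

```bash
python3 go.py -56 -48 -90 99;  python3 - <<'E'
from plan import *
full("side","d4",box=(270,190,200,150))
E
```

```text
t 6.5 A [-22.9 -51.1] B [-122.5  -51.9] phi -90.4 s 99.6 tcp [ 0.5933 -0.0938  0.1974] F [-2.5  0.1  0.4]
todo units: x -0.00 y -1.65  turn -0.07 | tilt M[:,0] [-0.002 -0.    -1.   ]
```

View pics/side_d4.png

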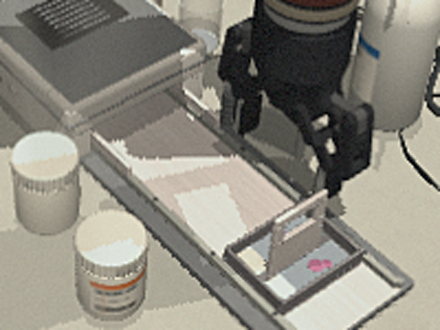

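Request:
{"op": "carry_out", "data": {
  "increments": [
    [[0, 0, 0], [0.0, -0.43, 0], 1],
    [[0, 0, 0], [0.0, -0.43, 0], 1],
    [[0, 0, 0], [0.0, -0.43, 0], 1],
    [[0, 0, 0], [0.0, -0.43, 0], 1]
  ]
}}

```text
t: 6.95
tool_pos: [0.5944, -0.1302, 0.1975]
tool_rot: [-1.294, 1.154, 1.292]
contact_force: [0.2, -0.2, -0.2]
opening: 0.0854
```

```bash
python3 go.py -57 -48 -75 99;  python3 - <<'E'
from plan import *
full("side","d5",box=(270,190,200,150));full("top","d5",box=(330,130,200,150))
E
```

```text
t 6.95 A [-59.1 -48.4] B [-158.9  -49.2] phi -90.5 s 99.9 tcp [ 0.5944 -0.1302  0.1975] F [ 0.2 -0.2 -0.2]
todo units: x -0.70 y 0.14  turn -2.71 | tilt M[:,0] [ 0.    -0.001 -1.   ]
```

View pics/side_d5.png

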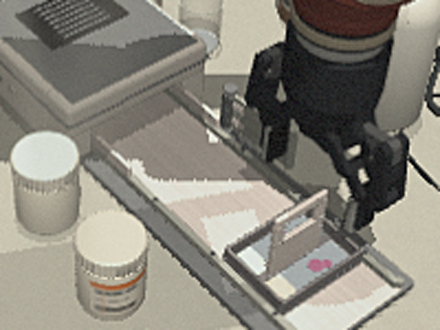

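View pics/top_d5.png

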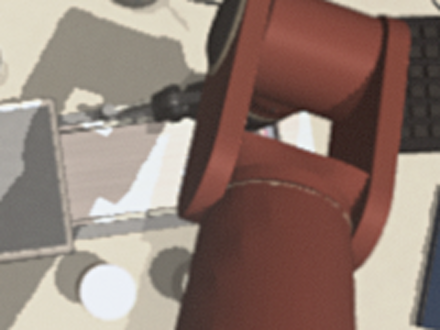

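Request:
{"op": "carry_out", "data": {
  "increments": [
    [[0, 0, -0.9], [-0.23, 0.0, 0], 1],
    [[0, 0, -0.9], [-0.23, 0.03, 0], 1],
    [[0, 0, -0.9], [-0.23, 0.03, 0], 1]
  ]
}}

```text
t: 7.35
tool_pos: [0.5805, -0.1305, 0.1981]
tool_rot: [-1.086, 1.284, 1.082]
contact_force: [-0.4, -0.1, -0.2]
opening: 0.0854
```

```bash
python3 go.py -22 -48 -75 99;  python3 - <<'E'
from plan import *
full("side","d6",box=(270,190,200,150))
E
```

```text
t 7.35 A [-59.8 -48.5] B [-156.   -21.4] phi -74.3 s 99.9 tcp [ 0.5805 -0.1305  0.1981] F [-0.4 -0.1 -0.2]
todo units: x -0.19 y 1.89  turn 0.12 | tilt M[:,0] [ 0.001 -0.002 -1.   ]
```

View pics/side_d6.png

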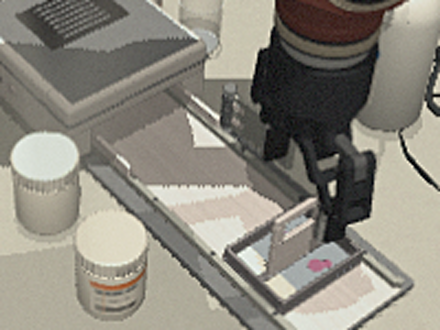

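Request:
{"op": "carry_out", "data": {
  "increments": [
    [[0, 0, 0], [-0.03, 0.25, 0], 1],
    [[0, 0, 0], [-0.03, 0.3, 0], 1],
    [[0, 0, 0], [-0.03, 0.33, 0], 1],
    [[0, 0, 0], [-0.03, 0.33, 0], 1],
    [[0, 0, 0], [-0.03, 0.33, 0], 1],
    [[0, 0, 0], [-0.03, 0.3, 0], 1]
  ]
}}

```text
t: 8.0
tool_pos: [0.5763, -0.0916, 0.1983]
tool_rot: [-1.09, 1.285, 1.083]
contact_force: [-1.8, -2.8, 0.6]
opening: 0.0854
```

```bash
python3 go.py -26 -48 -68 92;  python3 - <<'E'
from plan import *
full("side","d7",box=(270,190,200,150))
E
```

```text
t 8.0 A [-20.7 -48.2] B [-116.9  -21.5] phi -74.5 s 99.9 tcp [ 0.5763 -0.0916  0.1983] F [-1.8 -2.8  0.6]
todo units: x -0.20 y -0.02  turn -1.13 | tilt M[:,0] [ 0.001 -0.004 -1.   ]
```

View pics/side_d7.png

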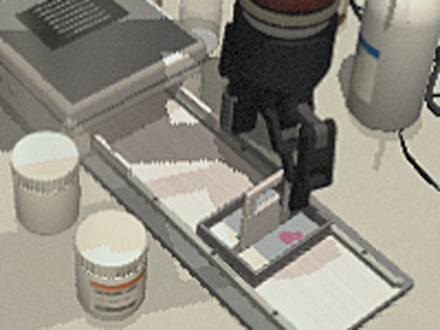

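```bash
cat > chain.py <<'E'
from plan import *
W=[(-22,-48,-75,99,-105),(-40,-48,-45,70,-75),(-53.5,-51,0,65,-40),(-53,-48,35,65,0),(-25,-48,50,65,40)]
def wp(u):
    i=min(int(u),3); f=u-i; return np.array(W[i])*(1-f)+np.array(W[i+1])*f
def chain(u0,u1,n):
    o,M,ctr,ph=state(); cur=o["tool_pos"][:2]; psi=np.arctan2(M[1,2],M[0,2])
    for u in np.linspace(u0,u1,n+1)[1:]:
        a=wp(u); A,B,d=AB(*a[:4]); Cc=s2w(*((A+B)/2)); t=np.radians(6.03-a[2]); dt=(t-psi+np.pi)%(2*np.pi)-np.pi
        print("%.2f h %.0f: turn %.2f x %.2f y %.2f open %.2f"%(u,a[4],dt/.1,*((Cc-cur)/.02),(a[3]-14.5)/85.5)); cur,psi=Cc,t
if __name__=="__main__":
    import sys; chain(float(sys.argv[1]),float(sys.argv[2]),int(sys.argv[3]))
E
python3 chain.py 0 1 8
```

```text
0.12 h -101: turn -0.56 x -0.10 y -0.08 open 0.95
0.25 h -98: turn -0.65 x -0.11 y 0.01 open 0.90
0.38 h -94: turn -0.65 x -0.10 y 0.02 open 0.86
0.50 h -90: turn -0.65 x -0.08 y 0.03 open 0.82
0.62 h -86: turn -0.65 x -0.07 y 0.03 open 0.78
0.75 h -82: turn -0.65 x -0.06 y 0.03 open 0.73
0.88 h -79: turn -0.65 x -0.04 y 0.03 open 0.69
1.00 h -75: turn -0.65 x -0.03 y 0.03 open 0.65
```

Request:
{"op": "carry_out", "data": {
  "increments": [
    [[0, 0, -0.56], [-0.1, -0.05, 0.02], 0.95],
    [[0, 0, -0.65], [-0.11, 0.01, 0.04], 0.9],
    [[0, 0, -0.65], [-0.1, 0.02, 0.04], 0.86],
    [[0, 0, -0.65], [-0.08, 0.03, 0.04], 0.82]
  ]
}}

```text
t: 8.45
tool_pos: [0.568, -0.0883, 0.2008]
tool_rot: [-0.892, 1.381, 0.892]
contact_force: [-0.4, -0.5, -0.0]
opening: 0.0701
```

```bash
python3 go.py -31 -48 -60 84.5;python3 chain.py 0.5 1 4;  python3 - <<'E'
from plan import *
full("side","d8",box=(270,190,200,150))
E
```

```text
t 8.45 A [-28.  -48.3] B [-101.1   -5.7] phi -59.7 s 84.6 tcp [ 0.568  -0.0883  0.2008] F [-0.4 -0.5 -0. ]
todo units: x 0.01 y -0.15  turn 0.05 | tilt M[:,0] [-0.001 -0.001 -1.   ]
0.62 h -86: turn -0.61 x -0.06 y -0.12 open 0.78
0.75 h -82: turn -0.65 x -0.06 y 0.03 open 0.73
0.88 h -79: turn -0.65 x -0.04 y 0.03 open 0.69
1.00 h -75: turn -0.65 x -0.03 y 0.03 open 0.65
```

View pics/side_d8.png

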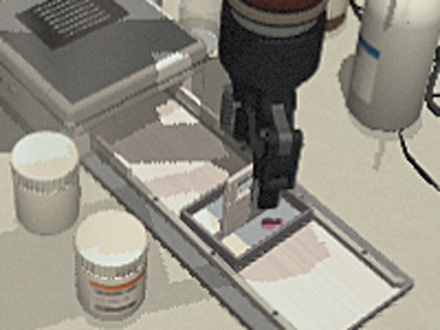

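Request:
{"op": "carry_out", "data": {
  "increments": [
    [[0, 0, -0.61], [-0.06, -0.05, 0.02], 0.78],
    [[0, 0, -0.65], [-0.06, 0.0, 0.02], 0.73],
    [[0, 0, -0.65], [-0.04, 0.02, 0.02], 0.69],
    [[0, 0, -0.65], [-0.03, 0.03, 0.02], 0.65]
  ]
}}

```text
t: 8.9
tool_pos: [0.5641, -0.0868, 0.2023]
tool_rot: [-0.69, 1.458, 0.694]
contact_force: [0.4, -0.4, -0.3]
opening: 0.0554
```

```bash
python3 go.py -40 -48 -45 70;python3 chain.py 1 2 10;  python3 - <<'E'
from plan import *
full("side","d9",box=(270,190,200,150))
E
```

```text
t 8.9 A [-38.1 -48. ] B [-87.3   1.6] phi -44.8 s 69.9 tcp [ 0.5641 -0.0868  0.2023] F [ 0.4 -0.4 -0.3]
todo units: x 0.01 y -0.10  turn 0.04 | tilt M[:,0] [-0.001  0.002 -1.   ]
1.10 h -72: turn -0.74 x -0.06 y -0.07 open 0.64
1.20 h -68: turn -0.79 x -0.06 y 0.04 open 0.64
1.30 h -64: turn -0.79 x -0.05 y 0.05 open 0.63
1.40 h -61: turn -0.79 x -0.05 y 0.05 open 0.63
1.50 h -58: turn -0.79 x -0.04 y 0.06 open 0.62
1.60 h -54: turn -0.79 x -0.03 y 0.06 open 0.61
1.70 h -50: turn -0.79 x -0.02 y 0.06 open 0.61
1.80 h -47: turn -0.79 x -0.00 y 0.06 open 0.60
1.90 h -44: turn -0.79 x 0.01 y 0.06 open 0.60
2.00 h -40: turn -0.79 x 0.02 y 0.06 open 0.59
```

View pics/side_d9.png

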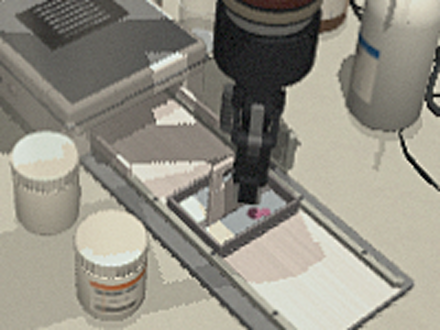

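Request:
{"op": "carry_out", "data": {
  "increments": [
    [[0, 0, -0.74], [-0.06, 0.0, 0.02], 0.64],
    [[0, 0, -0.79], [-0.06, 0.03, 0.02], 0.64],
    [[0, 0, -0.79], [-0.05, 0.05, 0.0], 0.63],
    [[0, 0, -0.79], [-0.05, 0.05, 0], 0.63],
    [[0, 0, -0.79], [-0.04, 0.05, 0], 0.62]
  ]
}}

```text
t: 9.45
tool_pos: [0.5594, -0.0821, 0.2035]
tool_rot: [-0.383, 1.533, 0.387]
contact_force: [-0.5, -0.2, 0.7]
opening: 0.0532
```

```bash
python3 go.py -47 -50 -22 68;python3 chain.py 1.5 2 5;  python3 - <<'E'
from plan import *
full("side","d10",box=(270,190,200,150));full("top","d10",box=(330,130,200,150))
E
```

```text
t 9.45 A [-44.8 -50.5] B [-70.3  12.2] phi -22.1 s 67.7 tcp [ 0.5594 -0.0821  0.2035] F [-0.5 -0.2  0.7]
todo units: x -0.02 y -0.11  turn -0.02 | tilt M[:,0] [ 0.002  0.003 -1.   ]
1.60 h -54: turn -0.72 x -0.05 y -0.05 open 0.61
1.70 h -50: turn -0.79 x -0.02 y 0.06 open 0.61
1.80 h -47: turn -0.79 x -0.00 y 0.06 open 0.60
1.90 h -44: turn -0.79 x 0.01 y 0.06 open 0.60
2.00 h -40: turn -0.79 x 0.02 y 0.06 open 0.59
```

View pics/side_d10.png

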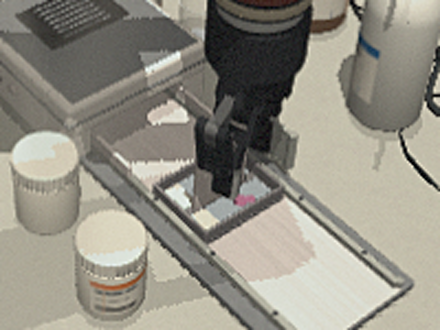

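View pics/top_d10.png

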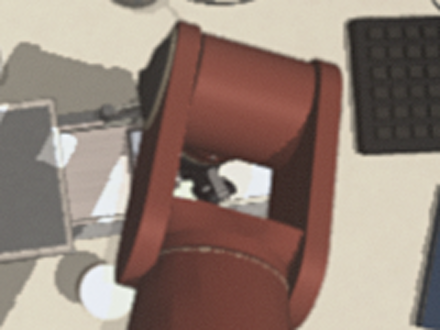

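Request:
{"op": "carry_out", "data": {
  "increments": [
    [[0, 0, -0.72], [-0.05, 0.0, 0], 0.61],
    [[0, 0, -0.79], [-0.02, 0.04, 0], 0.61],
    [[0, 0, -0.79], [0, 0.06, 0], 0.6],
    [[0, 0, -0.79], [0.01, 0.06, 0], 0.6],
    [[0, 0, -0.79], [0.02, 0.06, 0], 0.59]
  ]
}}

```text
t: 10.05
tool_pos: [0.559, -0.0773, 0.2035]
tool_rot: [-0.084, 1.565, 0.087]
contact_force: [-0.1, -0.7, 0.3]
opening: 0.0505
```

```bash
python3 go.py -53.5 -51 0 65;python3 chain.py 2 3 8;  python3 - <<'E'
from plan import *
full("side","d11",box=(270,190,200,150))
E
```

```text
t 10.05 A [-52.6 -51.6] B [-52.9  13.3] phi -0.2 s 65.0 tcp [ 0.559  -0.0773  0.2035] F [-0.1 -0.7  0.3]
todo units: x -0.03 y -0.04  turn -0.04 | tilt M[:,0] [ 0.004  0.002 -1.   ]
2.12 h -35: turn -0.80 x -0.06 y 0.08 open 0.59
2.25 h -30: turn -0.76 x -0.02 y 0.13 open 0.59
2.38 h -25: turn -0.76 x -0.01 y 0.12 open 0.59
2.50 h -20: turn -0.76 x 0.00 y 0.12 open 0.59
2.62 h -15: turn -0.76 x 0.01 y 0.12 open 0.59
2.75 h -10: turn -0.76 x 0.02 y 0.12 open 0.59
2.88 h -5: turn -0.76 x 0.03 y 0.12 open 0.59
3.00 h 0: turn -0.76 x 0.04 y 0.11 open 0.59
```

View pics/side_d11.png

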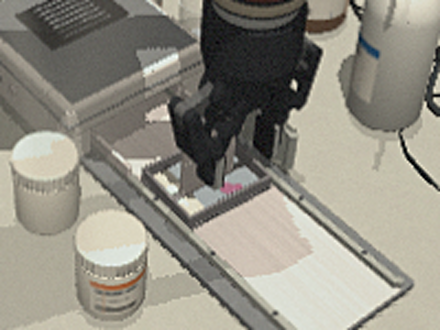

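Request:
{"op": "carry_out", "data": {
  "increments": [
    [[0, 0, -0.8], [-0.05, 0.09, 0], 0.59],
    [[0, 0, -0.76], [-0.02, 0.13, 0], 0.59],
    [[0, 0, -0.76], [-0.01, 0.12, 0], 0.59],
    [[0, 0, -0.76], [0, 0.12, 0], 0.59]
  ]
}}

```text
t: 10.5
tool_pos: [0.5575, -0.0679, 0.2034]
tool_rot: [0.155, 1.562, -0.153]
contact_force: [-0.8, -1.0, 1.0]
opening: 0.0505
```

```bash
python3 go.py -53 -49.5 17.5 65;python3 chain.py 2.5 3 4;  python3 - <<'E'
from plan import *
full("side","d12",box=(270,190,200,150))
E
```

```text
t 10.5 A [-52.9 -49.7] B [-33.5  12.4] phi 17.3 s 65.0 tcp [ 0.5575 -0.0679  0.2034] F [-0.8 -1.   1. ]
todo units: x -0.01 y -0.00  turn -0.04 | tilt M[:,0] [ 0.004  0.001 -1.   ]
2.62 h -15: turn -0.80 x 0.00 y 0.11 open 0.59
2.75 h -10: turn -0.76 x 0.02 y 0.12 open 0.59
2.88 h -5: turn -0.76 x 0.03 y 0.12 open 0.59
3.00 h 0: turn -0.76 x 0.04 y 0.11 open 0.59
```

View pics/side_d12.png

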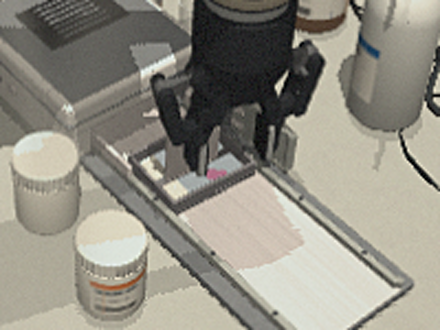

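Request:
{"op": "carry_out", "data": {
  "increments": [
    [[0, 0, -0.8], [0, 0.11, 0], 0.59],
    [[0, 0, -0.76], [0.02, 0.12, 0], 0.59],
    [[0, 0, -0.76], [0.03, 0.12, 0], 0.59],
    [[0, 0, -0.76], [0.04, 0.11, 0], 0.59]
  ]
}}

```text
t: 10.95
tool_pos: [0.5596, -0.0587, 0.204]
tool_rot: [0.39, 1.531, -0.391]
contact_force: [-0.6, -1.1, -0.1]
opening: 0.0504
```

```bash
python3 go.py -53 -48 35 65;python3 chain.py 3 4 8;  python3 - <<'E'
from plan import *
full("side","d13",box=(270,190,200,150))
E
```

```text
t 10.95 A [-52.7 -48.5] B [-15.8   5. ] phi 34.6 s 64.9 tcp [ 0.5596 -0.0587  0.204 ] F [-0.6 -1.1 -0.1]
todo units: x -0.02 y -0.01  turn -0.07 | tilt M[:,0] [ 0.004 -0.001 -1.   ]
3.12 h 5: turn -0.40 x -0.01 y 0.21 open 0.59
3.25 h 10: turn -0.33 x 0.01 y 0.22 open 0.59
3.38 h 15: turn -0.33 x 0.01 y 0.22 open 0.59
3.50 h 20: turn -0.33 x 0.01 y 0.22 open 0.59
3.62 h 25: turn -0.33 x 0.01 y 0.22 open 0.59
3.75 h 30: turn -0.33 x 0.02 y 0.22 open 0.59
3.88 h 35: turn -0.33 x 0.02 y 0.21 open 0.59
4.00 h 40: turn -0.33 x 0.02 y 0.21 open 0.59
```

View pics/side_d13.png

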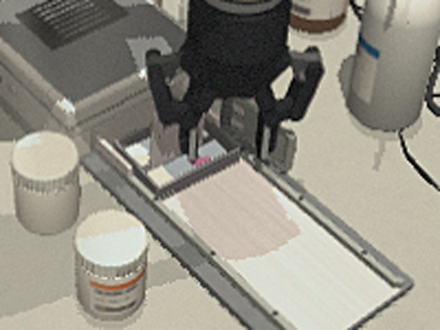

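Request:
{"op": "carry_out", "data": {
  "increments": [
    [[0, 0, -0.4], [-0.01, 0.21, 0], 0.59],
    [[0, 0, -0.33], [0.01, 0.22, 0], 0.59],
    [[0, 0, -0.33], [0.01, 0.22, 0], 0.59],
    [[0, 0, -0.33], [0.01, 0.22, 0], 0.59],
    [[0, 0, -0.33], [0.01, 0.22, 0], 0.59]
  ]
}}

```text
t: 11.5
tool_pos: [0.561, -0.0379, 0.2052]
tool_rot: [0.509, 1.504, -0.514]
contact_force: [-1.6, -2.1, 1.3]
opening: 0.0504
```

```bash
python3 go.py -35.5 -48 44 65;python3 chain.py 3.625 4 3;  python3 - <<'E'
from plan import *
full("side","d14",box=(270,190,200,150))
full("top","d14",box=(330,130,200,150))
E
```

```text
t 11.5 A [-36.  -48.9] B [ 8.6 -1.8] phi 43.5 s 64.9 tcp [ 0.561  -0.0379  0.2052] F [-1.6 -2.1  1.3]
todo units: x -0.04 y 0.03  turn -0.09 | tilt M[:,0] [ 0.004 -0.005 -1.   ]
3.75 h 30: turn -0.48 x -0.02 y 0.26 open 0.59
3.88 h 35: turn -0.33 x 0.02 y 0.21 open 0.59
4.00 h 40: turn -0.33 x 0.02 y 0.21 open 0.59
```

View pics/side_d14.png

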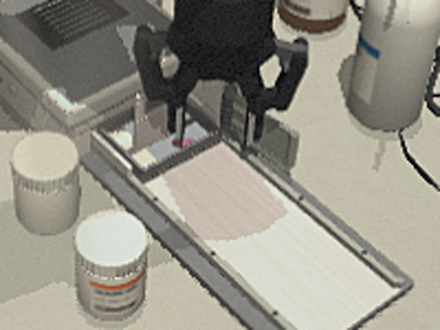

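View pics/top_d14.png

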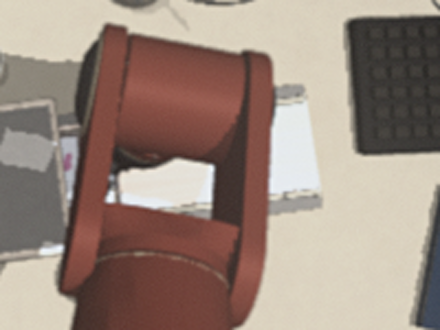

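Request:
{"op": "carry_out", "data": {
  "increments": [
    [[0, 0, -0.4], [-0.02, 0.24, -0.03], 0.59],
    [[0, 0, -0.33], [0.02, 0.21, -0.02], 0.59]
  ]
}}

```text
t: 11.8
tool_pos: [0.5613, -0.0294, 0.2049]
tool_rot: [0.56, 1.49, -0.567]
contact_force: [-2.7, -1.8, 1.4]
opening: 0.0503
```

Request:
{"op": "carry_out", "data": {
  "increments": [
    [[0, 0, -0.2], [0.02, 0.12, 0], 0.59]
  ]
}}

```text
t: 11.9
tool_pos: [0.5618, -0.0273, 0.205]
tool_rot: [0.573, 1.486, -0.581]
contact_force: [-1.4, -2.5, 1.0]
opening: 0.0503
```

```bash
python3 go.py -25 -48 50 65;  python3 - <<'E'
from plan import *
full("side","d15",box=(270,190,200,150))
E
```

```text
t 11.9 A [-27.4 -48.7] B [21.  -5.6] phi 48.4 s 64.8 tcp [ 0.5618 -0.0273  0.205 ] F [-1.4 -2.5  1. ]
todo units: x -0.02 y 0.15  turn -0.29 | tilt M[:,0] [ 0.004 -0.007 -1.   ]
```

View pics/side_d15.png

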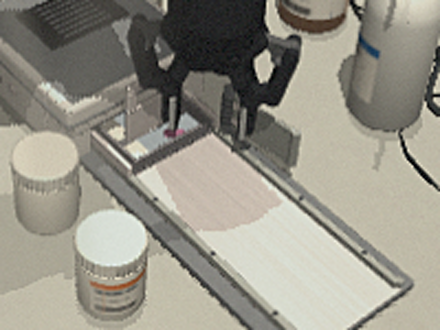

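Request:
{"op": "carry_out", "data": {
  "increments": [
    [[0, 0, 0], [0.0, 0.12, 0], 0.59]
  ]
}}

```text
t: 12.05
tool_pos: [0.5619, -0.0251, 0.2052]
tool_rot: [0.572, 1.485, -0.581]
contact_force: [-1.3, -5.5, 2.5]
opening: 0.0504
```

Request:
{"op": "carry_out", "data": {
  "increments": [
    [[0, 0, 0], [0.0, 0.12, 0], 0.59]
  ]
}}

```text
t: 12.15
tool_pos: [0.5621, -0.0234, 0.2057]
tool_rot: [0.568, 1.485, -0.581]
contact_force: [-3.2, -8.1, 5.1]
opening: 0.0503
```

```bash
python3 go.py -25 -48 50 65;  python3 - <<'E'
from ov import *
draw([.5344,-.0269,1.676],'h1',40,1.85)
E
```

```text
t 12.15 A [-23.6 -49.5] B [24.7 -6.3] phi 48.2 s 64.8 tcp [ 0.5621 -0.0234  0.2057] F [-3.2 -8.1  5.1]
todo units: x -0.04 y -0.04  turn -0.32 | tilt M[:,0] [ 0.005 -0.011 -1.   ]
```

View pics/side_h1.png

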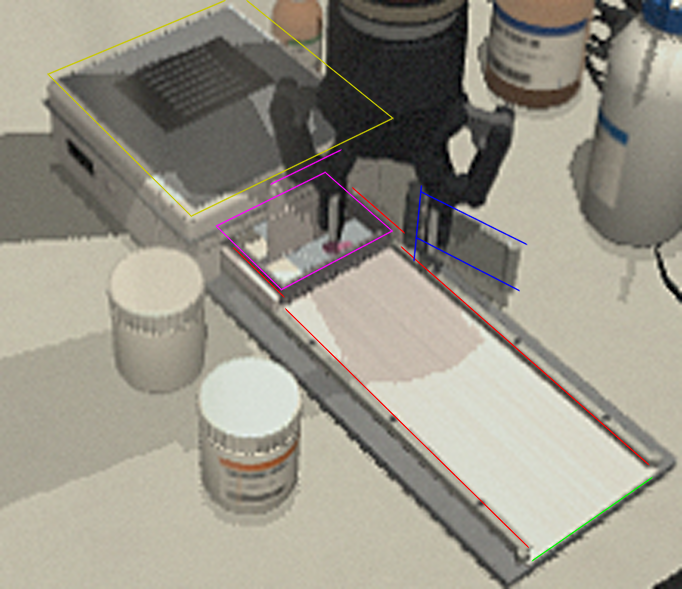

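Run:
```python
from plan import *
im,d=get_image("side"); x,y,w,h=290,200,120,80
cv2.imwrite("pics/side_z1.png",cv2.resize(im[y:y+h,x:x+w],None,fx=6.5,fy=6.5,interpolation=cv2.INTER_CUBIC))
c=CAL["side"];Rm=R.from_rotvec(c["orientation"]).as_matrix()
```

```text
(no output)
```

View pics/side_z1.png

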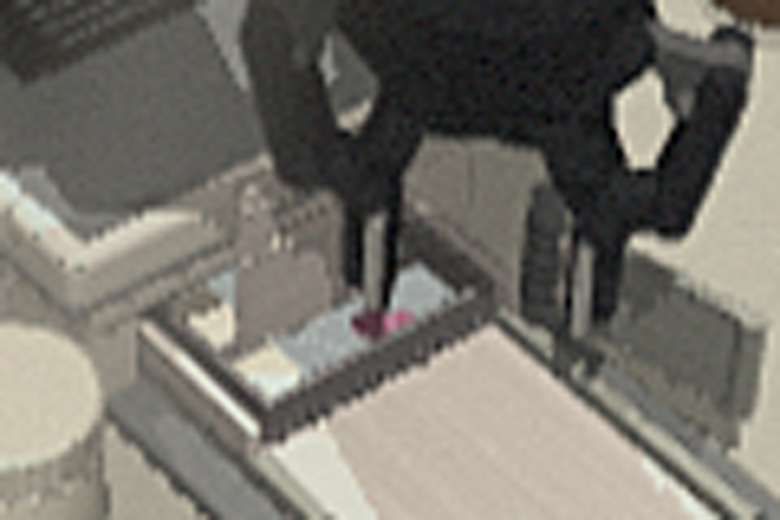

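Run:
```python
from fit import *
p=[.5344,-.0269,1.676]
im=cv2.imread("pics/side_z1.png")
f=lambda L:((proj("side",W(p,np.array(L,float)))[0]-[290,200]+.5)*6.5).round(0)
for L in[(0,45.5,30),(0,51,30),(0,45.5,19),(7,42,28),(7,42,12),(2,42,28),(7,-42,28),(2,-42,28),(50,45.5,30),(50,45.5,36),(0,-56,63),(50,75,72),(40,26,78),(40,-26,78),(40,26,28)]: print(L,f(L))
```

```text
(0, 45.5, 30) [269. 426.]
(0, 51, 30) [253. 435.]
(0, 45.5, 19) [269. 454.]
(7, 42, 28) [264. 411.]
(7, 42, 12) [263. 451.]
(2, 42, 28) [275. 422.]
(7, -42, 28) [496. 289.]
(2, -42, 28) [508. 298.]
(50, 45.5, 30) [164. 323.]
(50, 45.5, 36) [164. 308.]
(0, -56, 63) [558. 193.]
(50, 75, 72) [ 75. 257.]
(40, 26, 78) [242. 190.]
(40, -26, 78) [389. 118.]
(40, 26, 28) [240. 320.]
```

Run:
```python
from fit import *
p=[.5344,-.0269,1.676]
A,B=np.array([-23.6,-49.5]),np.array([24.7,-6.3]); C=(A+B)/2; d=(B-A)/np.linalg.norm(B-A)
for nm,px in[("elbowB low outer",(275,165)),("elbowB low",(300,190)),("elbowB top outer",(245,50)),("tipB",(365,290)),("tipA",(590,330)),("elbowA low outer",(685,235)),("elbowA top",(745,60))]:
  for off in(-11,0,11):
    n=np.array([d[1],-d[0]])*off
    g=lambda v:(proj("side",W(p,np.array([*(C+d*v[0]+n),v[1]])))[0]-[290,200]+.5)*6.5-px
    v=least_squares(g,[30,60]).x; print(nm,off,v.round(0),(C+d*v[0]+n).round(0))
```

```text
elbowB low outer -11 [57. 87.] [35. 18.]
elbowB low outer 0 [59. 77.] [44. 11.]
elbowB low outer 11 [61. 67.] [53.  4.]
elbowB low -11 [49. 79.] [30. 13.]
elbowB low 0 [51. 69.] [39.  6.]
elbowB low 11 [53. 59.] [48. -1.]
elbowB top outer -11 [ 66. 126.] [42. 24.]
elbowB top outer 0 [ 68. 117.] [51. 17.]
elbowB top outer 11 [ 70. 107.] [60. 10.]
tipB -11 [30. 45.] [16.  0.]
tipB 0 [32. 34.] [24. -7.]
tipB 11 [33. 23.] [ 33. -14.]
tipA -11 [-34.  42.] [-32. -42.]
tipA 0 [-33.  31.] [-24. -50.]
tipA 11 [-33.  21.] [-17. -58.]
elbowA low outer -11 [-57.  83.] [-49. -57.]
elbowA low outer 0 [-56.  73.] [-42. -66.]
elbowA low outer 11 [-56.  63.] [-34. -74.]
elbowA top -11 [-66. 146.] [-56. -64.]
elbowA top 0 [-66. 137.] [-49. -72.]
elbowA top 11 [-66. 128.] [-41. -80.]
```

Request:
{"op": "carry_out", "data": {
  "increments": [
    [[0.0, 0.0, 0], [0.0, -0.15, 0.0], 0.59]
  ]
}}

```text
t: 12.4
tool_pos: [0.562, -0.0263, 0.2059]
tool_rot: [0.568, 1.486, -0.579]
contact_force: [-1.0, 0.4, -0.7]
opening: 0.0503
```

Request:
{"op": "carry_out", "data": {
  "increments": [
    [[0, 0, 0], [0.02, -0.2, 0.1], 0.59],
    [[0.1, 0.05, 0], [0.03, -0.3, 0.1], 0.59]
  ]
}}

```text
t: 12.6
tool_pos: [0.5625, -0.036, 0.209]
tool_rot: [0.575, 1.497, -0.571]
contact_force: [-2.1, 0.2, -0.6]
opening: 0.0503
```

```bash
python3 go.py -57 -49.5 48 65;  python3 - <<'E'
from plan import *
im,d=get_image("side"); x,y,w,h=290,200,120,80
cv2.imwrite("pics/side_z2.png",cv2.resize(im[y:y+h,x:x+w],None,fx=6.5,fy=6.5,interpolation=cv2.INTER_CUBIC))
E
```

```text
t 12.6 A [-36.1 -48.7] B [12.1 -5.3] phi 48.0 s 64.8 tcp [ 0.5625 -0.036   0.209 ] F [-2.1  0.2 -0.6]
todo units: x 0.15 y -1.03  turn -0.00 | tilt M[:,0] [-0.002  0.003 -1.   ]
```

View pics/side_z2.png

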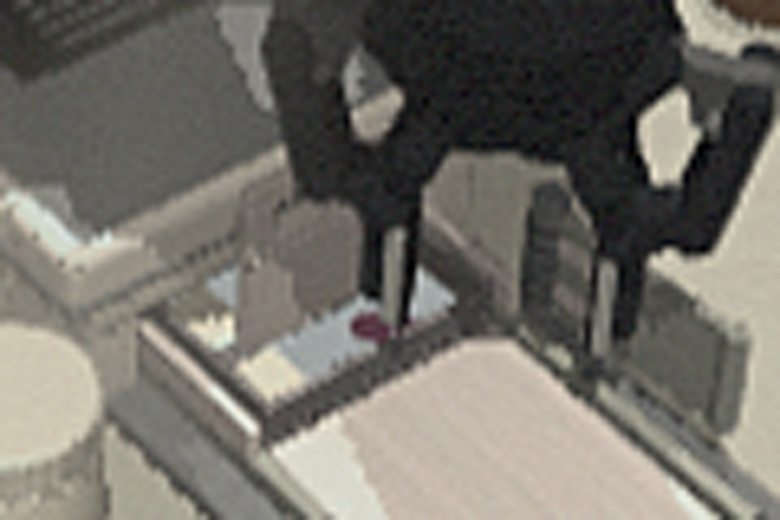

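Request:
{"op": "carry_out", "data": {
  "increments": [
    [[0, 0, 0], [0.05, -0.35, 0.0], 0.59],
    [[0, 0, 0], [0.05, -0.35, 0.0], 0.59],
    [[0, 0, 0], [0.05, -0.33, 0.0], 0.59]
  ]
}}

```text
t: 12.95
tool_pos: [0.5661, -0.0588, 0.2095]
tool_rot: [0.575, 1.496, -0.571]
contact_force: [-0.6, 0.3, 0.8]
opening: 0.0504
```

```bash
python3 go.py -58 -49.5 48 65;  python3 - <<'E'
from plan import *
im,d=get_image("side"); x,y,w,h=290,200,120,80
cv2.imwrite("pics/side_z3.png",cv2.resize(im[y:y+h,x:x+w],None,fx=6.5,fy=6.5,interpolation=cv2.INTER_CUBIC))
E
```

```text
t 12.95 A [-59.1 -49.9] B [-10.9  -6.5] phi 48.0 s 64.9 tcp [ 0.5661 -0.0588  0.2095] F [-0.6  0.3  0.8]
todo units: x -0.03 y 0.06  turn -0.00 | tilt M[:,0] [-0.001  0.004 -1.   ]
```

View pics/side_z3.png

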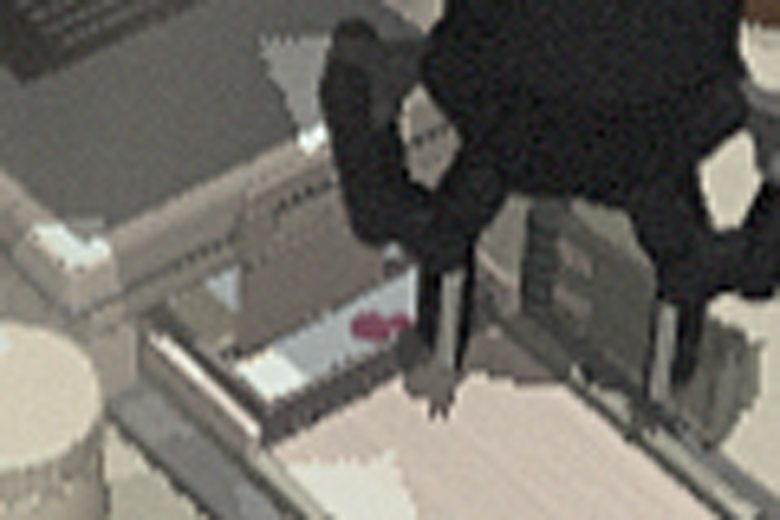

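Request:
{"op": "carry_out", "data": {
  "increments": [
    [[0, 0, 0], [0, 0, -0.3], 0.59],
    [[0, 0, 0], [0, 0, -0.25], 0.59]
  ]
}}

```text
t: 13.2
tool_pos: [0.5669, -0.0605, 0.1989]
tool_rot: [0.576, 1.493, -0.572]
contact_force: [-0.5, 0.6, -0.3]
opening: 0.0506
```

Request:
{"op": "carry_out", "data": {
  "increments": [
    [[0, 0, 0], [0, 0, -0.2], 0.59]
  ]
}}

```text
t: 13.3
tool_pos: [0.5669, -0.0605, 0.1944]
tool_rot: [0.576, 1.493, -0.572]
contact_force: [-0.3, -0.7, -0.3]
opening: 0.0503
```

Request:
{"op": "carry_out", "data": {
  "increments": [
    [[0, 0, 0], [0, 0, -0.12], 0.59]
  ]
}}

```text
t: 13.4
tool_pos: [0.5667, -0.0603, 0.1912]
tool_rot: [0.576, 1.494, -0.572]
contact_force: [-0.9, 1.0, -0.4]
opening: 0.0504
```

```bash
python3 go.py -56 -49.5 48 65;  python3 - <<'E'
from plan import *
im,d=get_image("side"); x,y,w,h=290,200,120,80
cv2.imwrite("pics/side_z4.png",cv2.resize(im[y:y+h,x:x+w],None,fx=6.5,fy=6.5,interpolation=cv2.INTER_CUBIC))
E
```

```text
t 13.4 A [-60.8 -50.3] B [-12.5  -6.9] phi 48.1 s 64.9 tcp [ 0.5667 -0.0603  0.1912] F [-0.9  1.  -0.4]
todo units: x -0.07 y 0.23  turn 0.02 | tilt M[:,0] [ 0.001  0.002 -1.   ]
```

View pics/side_z4.png

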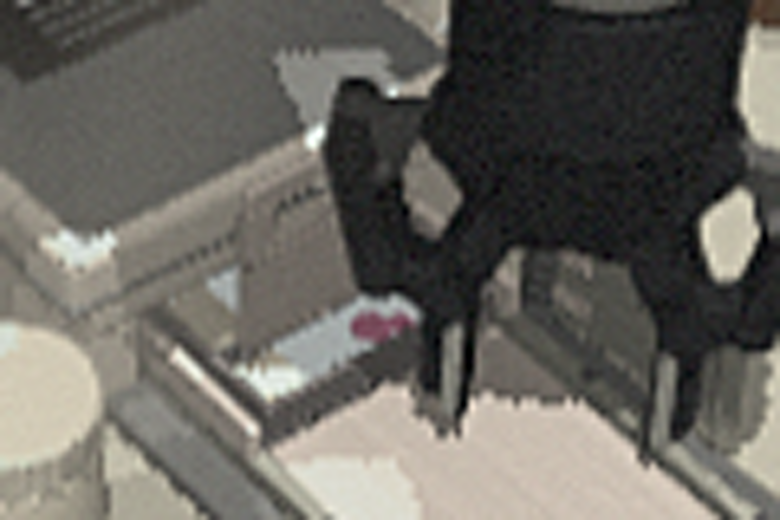

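Request:
{"op": "carry_out", "data": {
  "increments": [
    [[0, 0, 0], [-0.03, 0.2, 0], 0.59]
  ]
}}

```text
t: 13.55
tool_pos: [0.5659, -0.0563, 0.1905]
tool_rot: [0.576, 1.495, -0.573]
contact_force: [-0.4, -1.0, -0.2]
opening: 0.0501
```

Request:
{"op": "carry_out", "data": {
  "increments": [
    [[0, 0, 0], [0.0, 0.15, 0], 0.59]
  ]
}}

```text
t: 13.65
tool_pos: [0.5658, -0.053, 0.1905]
tool_rot: [0.576, 1.495, -0.573]
contact_force: [-0.7, -0.3, 1.8]
opening: 0.0503
```

Request:
{"op": "carry_out", "data": {
  "increments": [
    [[0, 0, 0], [0.0, 0.1, 0], 0.59]
  ]
}}

```text
t: 13.75
tool_pos: [0.5659, -0.0506, 0.1907]
tool_rot: [0.576, 1.494, -0.573]
contact_force: [-0.7, -1.4, -1.3]
opening: 0.0505
```

```bash
python3 go.py -56 -49.5 48 65
```

```text
t 13.75 A [-51.  -50.5] B [-2.7 -7.1] phi 48.1 s 65.0 tcp [ 0.5659 -0.0506  0.1907] F [-0.7 -1.4 -1.3]
todo units: x -0.03 y -0.25  turn 0.01 | tilt M[:,0] [-0.     0.002 -1.   ]
```

Request:
{"op": "carry_out", "data": {
  "increments": [
    [[0, 0, 0], [0.0, 0.1, 0], 0.59]
  ]
}}

```text
t: 13.85
tool_pos: [0.5659, -0.0483, 0.1908]
tool_rot: [0.576, 1.494, -0.572]
contact_force: [-0.8, -1.5, 0.1]
opening: 0.0505
```

Request:
{"op": "carry_out", "data": {
  "increments": [
    [[0, 0, 0], [0.0, 0.1, 0], 0.59]
  ]
}}

```text
t: 13.95
tool_pos: [0.566, -0.0463, 0.1912]
tool_rot: [0.574, 1.493, -0.573]
contact_force: [-0.8, -7.1, 1.5]
opening: 0.0503
```

```bash
python3 go.py -56 -49.5 48 65;  python3 - <<'E'
from plan import *
im,d=get_image("side"); x,y,w,h=290,200,120,80
cv2.imwrite("pics/side_z5.png",cv2.resize(im[y:y+h,x:x+w],None,fx=6.5,fy=6.5,interpolation=cv2.INTER_CUBIC))
E
```

```text
t 13.95 A [-46.7 -51.1] B [ 1.5 -7.7] phi 48.0 s 64.8 tcp [ 0.566  -0.0463  0.1912] F [-0.8 -7.1  1.5]
todo units: x -0.03 y -0.47  turn 0.00 | tilt M[:,0] [ 0.     0.001 -1.   ]
```

View pics/side_z5.png

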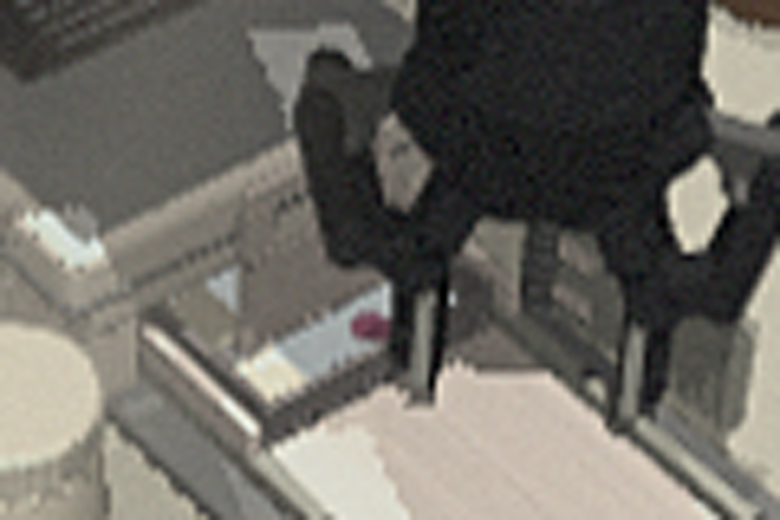

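Request:
{"op": "carry_out", "data": {
  "increments": [
    [[0, 0, 0], [0.0, -0.12, 0], 0.59],
    [[0, 0, 0], [0.0, -0.05, 0.5], 0.59],
    [[0, 0, 0], [0, 0, 1], 0.59],
    [[0, 0, 0], [0, 0, 1], 0.59],
    [[0, 0, 0], [0, 0, 1], 0.59],
    [[0, 0, 0], [0, 0, 1], 0.59],
    [[0, 0, 0], [0, 0, 1], 0.59],
    [[0, 0, 0], [0, 0, 1], 0.59]
  ]
}}

```text
t: 14.8
tool_pos: [0.5639, -0.0487, 0.3251]
tool_rot: [0.579, 1.5, -0.57]
contact_force: [-0.2, 0.1, -0.1]
opening: 0.0502
```

```bash
python3 go.py -56 -49.5 48 65;  python3 - <<'E'
from ov import *
draw([.5344,-.0269,1.676],'h2',40,0)
E
```

```text
t 14.8 A [-48.9 -48.7] B [-0.7 -5.5] phi 48.1 s 64.7 tcp [ 0.5639 -0.0487  0.3251] F [-0.2  0.1 -0.1]
todo units: x 0.07 y -0.35  turn 0.02 | tilt M[:,0] [-0.004  0.007 -1.   ]
```

View pics/side_h2.png

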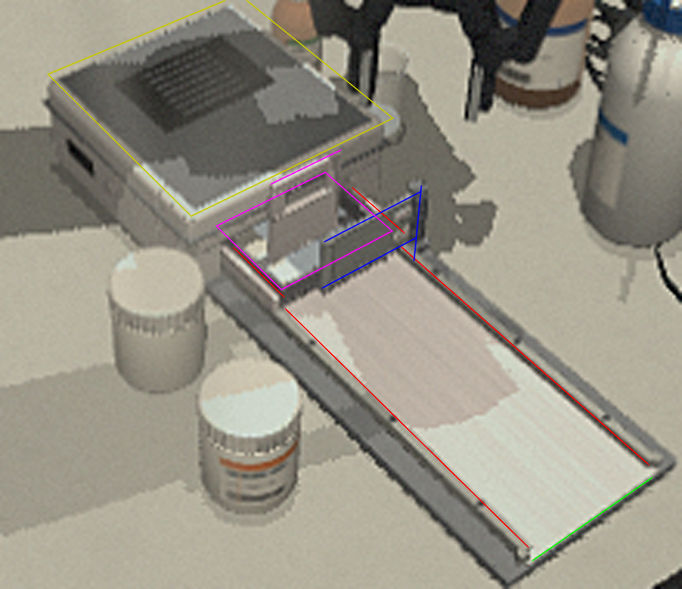

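Request:
{"op": "carry_out", "data": {
  "increments": [
    [[0, 0, 0], [-0.3, 0, 1], 0.59],
    [[0, 0, 0], [-0.3, 0.5, 1], 0.59],
    [[0, 0, 0], [-0.3, 1, 0.5], 0.59],
    [[0, 0, 0], [-0.3, 1, 0], 0.59],
    [[0, 0, 0], [-0.3, 1, 0], 0.59],
    [[0, 0, 0], [-0.3, 1, 0], 0.59],
    [[0, 0, 0], [-0.3, 1, 0], 0.59],
    [[0, 0, 0], [-0.3, 1, 0], 0.59]
  ]
}}

```text
t: 15.7
tool_pos: [0.514, 0.0835, 0.3733]
tool_rot: [0.586, 1.499, -0.572]
contact_force: [-0.1, -0.2, -0.7]
opening: 0.0504
```

Request:
{"op": "carry_out", "data": {
  "increments": [
    [[0, 0, 0], [-0.3, 1, 0], 0.59],
    [[0, 0, 0], [-0.3, 1, 0], 0.59],
    [[0, 0, 0], [-0.3, 1, 0], 0.59],
    [[0, 0, 0], [-0.3, 1, 0], 0.59],
    [[0, 0, 0], [-0.3, 1, 0], 0.59],
    [[0, 0, 0], [-0.3, 1, 0], 0.59],
    [[0, 0, 0], [-0.3, 1, 0], 0.59],
    [[0, 0, 0], [-0.3, 1, 0], 0.59]
  ]
}}

```text
t: 16.5
tool_pos: [0.4612, 0.2499, 0.3634]
tool_rot: [0.585, 1.51, -0.576]
contact_force: [0.4, 0.1, -0.2]
opening: 0.0505
```

Run:
```python
from ov import *
draw([.5344,-.0269,1.676],'h3',40,0)
from plan import full
full("top","raw3",box=(265,140,160,120)); im,_=get_image("top")
cv2.imwrite("pics/top_z3.png",cv2.resize(im[160:240,330:430],None,fx=7,fy=7,interpolation=cv2.INTER_CUBIC))
im,_=get_image("side")
cv2.imwrite("pics/side_z6.png",cv2.resize(im[200:280,290:410],None,fx=6.5,fy=6.5,interpolation=cv2.INTER_CUBIC))
```

```text
(no output)
```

View pics/top_h3.png

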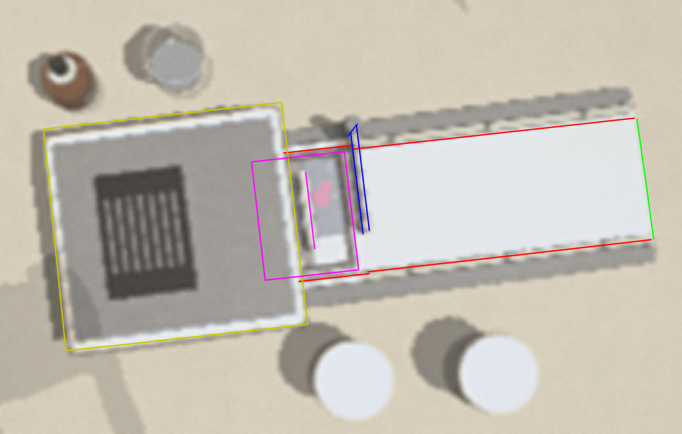

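View pics/top_z3.png

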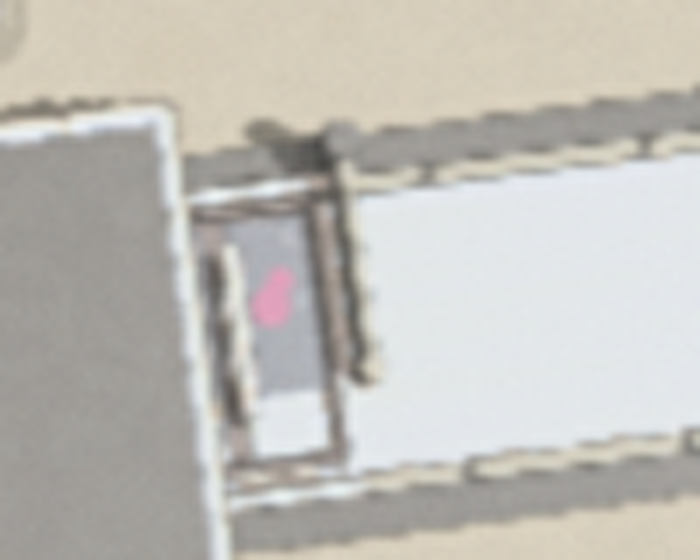

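View pics/side_z6.png

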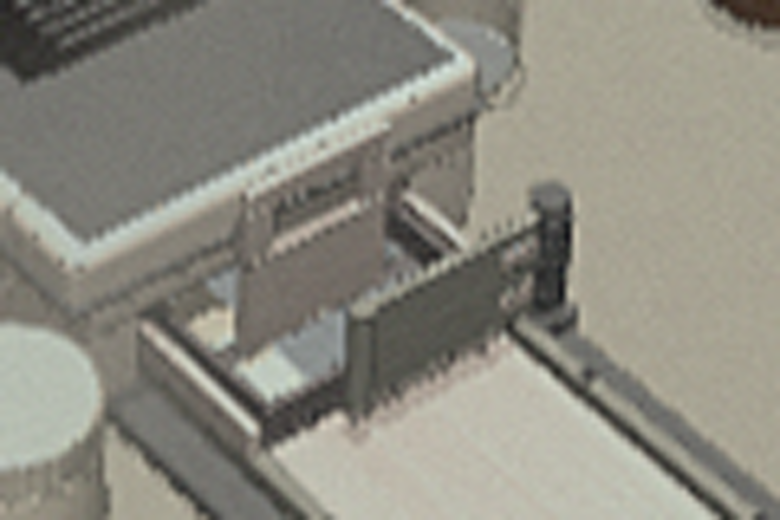

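```bash
python3 -c "
from station import *
print(finish_job())"
```

```text
the job is handed in; nothing more can be done
None
```

The tray is home in the scanner, the gate has sprung shut behind it, and I have handed the job in. It took about 17 s on the robot clock, against the 64 s limit.

**What I did:**
- One fingertip swung the gate out and held it at roughly 1.7–1.9 rad. I turned the hand as it went, so the other finger could push the tray along by its handle plate without letting go of the gate.
- The last push onto the stops was low on the rear wall, with the gate still held. The force rose sharply to about 7 N, and the tray looked unmoved in the picture.
- I backed off about 2 mm and lifted straight up; the gate closed, and I moved the arm clear.

**Last checks:**
- **Tray:** both cameras show it behind the shut gate at about scanner x = 40–41 mm (home is 40), accurate to about 2 mm. The slides are still in it.
- **Gate:** it lies on the gate line in both pictures.
- **Pots and bottles:** both pots, the beaker and the dropper stand where they were in the top view. I did not re-measure the wash bottle.
- **Robot:** it is clear of everything, and the contact force reads about zero.

**What disagreed:**
- **Handle push:** near the end I measured about 8 N forward and 5 N upward on the tool. The finger's knuckle was probably rubbing the top of the handle, so I backed off and finished on the rear wall. In the pictures the tray looked flat throughout.
- **Rear-wall contact:** it came about 7 mm further in than my finger model predicted. I put this down to the fingertip being slimmer than modelled, since both pictures agree on the tray's position.

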